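# Clamp the chamber foot: slide the strap home and snug its wing nut under the cover edge

## Robot

A 6-joint arm with a two-finger parallel gripper is mounted at the origin on the work surface. World frame = base frame: x ahead of the robot, y to its left, z up, the work surface at z = 0. Lengths are in mm, angles in rad, forces in N, time in s.
With the tool pointing down it reaches from about 250 to 725 mm from the base axis. Payload 9.7 kg.
Tool frame: the origin (TCP) lies midway between the tips of the shut fingers; the grasp point (between the pads) lies ctrl.pinch_z behind it (ctrl.pinch_z is the distance from the TCP to the grasp point, in mm); z points along the fingers, x is the direction in which the jaws open and shut, and the axes are right-handed (so a half turn about z gives the same grasp; the last joint's range is limited). The gripper opens to 85 mm and grips with 20 to 120 N. Pads are 22 mm wide; open, the fingers measure 114 mm over their backs; the gripper's body (76 mm by 85 mm) begins 54 mm behind the grasp point. The pads swing forward as they close: fully open they stand 13 mm farther back than shut.
Start: joints at [1.289, 0.087, 0.176, 1.66, 0, 1.571], TCP at [152.944, 528.304, 201.084] pointing down, gripper open.
Joint ranges: [-3.13, 3.13], [-0.85, 1.81], [-1.15, 1.24], [-2.2, 2.28], [-1.44, 1.52], [-3.14, 3.14]. Speed limits (rad/s): [2.22, 2.22, 2.57, 3.14, 3.14, 3.14].

## Interface

Orientations are given as [roll, pitch, yaw] about the fixed x, y, z axes, in that order (R = Rz(yaw) Ry(pitch) Rx(roll)).
In Python, from workcell import sensors, imaging, job, ctrl gives the robot as it stands.
- The arm moves only by the tool move_arm, never from a script. Its argument "increments" is a list of rows, each a list of 2 entries, a list of its own where there are three numbers: the shift along the tool's x, y, z in units of 150 mm (1.0 is 150 mm), then the turn, a rotation vector about the tool's x, y, z in units of 4 degrees (1.0 is 4 degrees). A call has 1 to 12 rows; each row shifts and turns the commanded pose from where the row before left it, along the tool's axes as they then stand; what a row does not reach is not made up. A row lasts 1/10 s, in which the tool goes at most 50 mm and 8.59 degrees, less where a joint would pass 70% of its speed; a pose out of reach is approached as far as the arm can. A call with a number of a shift or a turn outside -1 to 1 is refused whole. A call with a gripper value outside its range is refused whole. "gripper" is the closure, from 0 (fully open) to 1 (shut), set as the call begins (left out, the last holds). The fingers move at their own pace and stop on an object; "force" is the grip in N (left out, the last holds). Time passes only in rows, so rows that do not move let the fingers close. It gives the time, the measured TCP pose, the force and the opening at its end, in the units of the state.
- sensors.read_state(): the state, without advancing time (a new reading comes with each control period).
- imaging.snapshot(name): name is "side" or "top"; returns a dict with "frame" (400x640x3 uint8, red, green, blue), "fx", "fy", "cx", "cy" (pixels), "T" (4x4, takes a point from camera to world coordinates). Camera axes: x right, y up, looking along -z (the intrinsics and any distortion apply to the point x, -y, -z); pixel columns grow to the right and rows downward; lengths in mm; the calibration is good to about 2 mm. A picture is of the moment at which its call begins. There is no depth.
- job.sign_off(): hands the job in, once; it reports no verdict.
The state is a dict: "time_s": time; "q": joint angles; "qd": joint speeds; "tau": joint torques, N m; "eef_pos": TCP position; "eef_rot": TCP orientation; "force": force on the tool from outside, world axes, zero at the start; "ft_torque": the same for the moment, N m; "width": finger opening in mm.
Only numpy, scipy, OpenCV 4.12 (cv2) and the standard library are available. Lean on these libraries where they do the work, as an engineer would, in place of code of your own. Each camera call takes 0.05 s, during which the arm holds its last target.

## Task

Clamp the vacuum chamber down for assembly: push the slotted steel strap by its knob towards the chamber until the end of its slot meets the stud, then tighten the wing nut clockwise, in short arcs on its open side, until it holds the strap snugly at about 0.35 N m - not overtightened. Do not push against the cover plate that hangs over the nut's far side, leave the other things on the bench where they are, and let go of everything at the end.

Things in the scene. Friction and masses are not known exactly. Their poses are not given: they have to be found in the camera images.
- fixture: Fixed aluminium base plate (200 x 320 x 12 mm, on the table) carrying the stud, a dark heel block (44 mm wide, y -86 to -40 mm, top 40 mm above the table) and the round chamber on its foot. Origin: on the stud's axis, at table height; z up, +y along the strap towards the chamber. The chamber (120 mm in diameter, 92 mm tall) begins at y = 49 mm.
- nose_seat (a point): Middle of the near edge of the chamber's foot, on its top face, 40 mm above the table and 14 mm in front (+y) of the stud's axis. The foot is 150 mm wide and reaches 166 mm further; the strap's nose lies on it, its tail on the heel block.
- stud_top (a point): Centre of the top of the fixed upright threaded stud, 16 mm in diameter, 90 mm above the table. It stands up through strap and nut.
- cover: Fixed aluminium cover plate on the chamber, 130 mm wide, 92 to 99 mm above the table, small brass bracket on it (to 114 mm). Its straight front edge is parallel to the fixture's x, 40 mm from the stud's axis: wing tips (they sweep to 42 mm) pass beneath it, fingers from above cannot. Origin: middle of the front edge, underside; axes as the fixture's. Pushing it with over 8 N is not allowed.
- strap: Loose dark steel strap 126 mm long (own y; +y = nose, to the chamber), 40 wide, 10 thick, 0.3 to 0.55 kg. Origin: centre of its underside, 40 mm above the table. Slot 19 mm wide around the stud, own y +13 to +55 mm. Home: the slot's tail-side end meets the stud, origin at y = -21 mm in the fixture's frame. It starts 16 to 24 mm short and slides with 2 to 4 N of friction.
- nut: Steel wing nut on the stud. Origin: on its axis, at its underside. Foot flange 20 mm in radius, 4 mm thick; hub 14 mm in radius, 16 mm high. Two flat upright wings, 8 mm thick, along its own +x and -x, 11 to 42 mm from the axis, 8 to 32 mm above its underside. Clockwise from above tightens; it sinks 1.6 mm per radian, starts 3.5 to 6.4 mm above the strap's top (50 mm high), stays where left.
- wing_a (a point): Middle of the flat of the wing on the nut's +x, 29 mm from the axis, 22 mm above the nut's underside. The stud blocks the middle, so turn the nut by one wing: pinch it across its 8 mm thickness or push its flat. Free turning takes about 0.09 N m about the stud; once the nut meets the strap this climbs by about 0.45 N m per radian. It fades when the push stops: read it at once, or while turning.
- wing_b (a point): The same on the nut's -x wing. Snug is 0.35 N m about the stud (12 N here, 9 N at 39 mm): the nut then presses about 25 N on the strap, give or take 25 percent with the friction; at rest 10 to 20 percent of the push soon fades. 12 to 40 N (0.2 to 0.5 N m) is in order, over 50 N is overtightened. At what wing direction it gets snug differs each time.
- strap_knob (a point): On the axis of the upright round steel knob on the strap's tail, 16 mm in diameter, 36 mm tall (10 to 46 mm above the strap's underside). This point is 34 mm above the strap's underside, at y = -49 mm in the strap's frame. Once home it is 70 mm from the stud's axis.
- spray_can: Bystander: red spray can, 66 mm in diameter, 214 mm tall with its steel cap.
- steel_ring: Bystander: short steel tube, 100 mm in diameter, 40 mm tall.
- blank_flange: Bystander: round steel flange, 110 mm in diameter, 24 mm thick.
- parts_tub: Bystander: white plastic tub, 150 x 200 x 70 mm.
- screwdriver: Bystander: screwdriver with black handle, 200 mm long.
- feedthrough: Bystander: pointed turned steel part, 44 mm in diameter, 62 mm tall.
- spare_bolt: Bystander: bolt standing on its head on the fixture's base plate, 24 mm head, 30 mm tall.

How it is judged (in metres and radians):
On the way, in this order (a step that is already met when the one before it is completed fails the run):
1. the strap is slid home (within 3.5 mm of its slot's end meeting the stud) while the nut is still loose (y of strap in the frame of fixture above -0.0245 m and contact force between nut and strap below 1 N), for 0.2 s.
2. the nut presses on the strap with more than 12 N (contact force between nut and strap above 12 N), for 0.3 s.
At the end, for the whole second after the job is handed in: The strap is home within 3.5 mm of its slot's end meeting the stud, the wing nut presses on it with 12 to 40 N, and both are at rest (y of strap in the frame of fixture above -0.0245 m and contact force between nut and strap between 12 and 40 N and linear speed of strap below 0.01 m/s and angular speed of nut below 0.05 rad/s); the robot touches nothing.
It fails at once if the nut is overtightened: it presses on the strap with more than 50 N (contact force between nut and strap above 50 N).
It fails at once if the robot pushes on the cover plate with more than 8 N (contact force between any of the fingers, the arm and cover above 8 N).
It fails at once if another thing on the bench is moved by more than 20 mm (distance of any of spray_can, steel_ring, blank_flange, parts_tub, screwdriver, feedthrough, spare_bolt from where it was at the start of the episode above 0.02 m).
It also fails if it takes over 72 s, if anything falls off the work surface, if the arm or the gripper's body presses on something with over 40 N, if the wrist force passes 120 N, or if a joint passes its speed limit or range.

## Working session

There is one attempt and no reset: what is moved stays moved. The work goes in short steps, Python scripts to look and compute and a tool call to move; the robot and the scene stay as the last step left them, time stands still between calls to the robot, and variables do not carry over. Pictures are saved under pics/ and viewed, and the job is handed in when it is done.

Besides the shell and the picture viewer there is one more tool, called after "Call:" in YAML: its name, and indented under it one key for each argument. move_arm: Moves the arm, as the interface text tells. Shifts and turns lie within -1 to 1; 1 stands for 150 mm of shift or 4 degrees of turn. Its arguments: {"type":"object","properties":{"increments":{"type":"array","items":{"type":"array"}},"gripper":{"type":"number"},"force":{"type":"number"}},"required":["increments"]}

```bash
ls; mkdir -p pics; python3 - <<'E'
from workcell import sensors, imaging, job, ctrl
import cv2
s=sensors.read_state(); print(s); print([ (a,getattr(ctrl,a)) for a in dir(ctrl) if a[0]!='_'])
for n in("side","top"):
    d=imaging.snapshot(n); cv2.imwrite(f"pics/{n}0.png",d["frame"][:,:,::-1]); print({k:v for k,v in d.items() if k!="frame"})
E
```

```text
pics
{'time_s': 0.0, 'q': array([ 1.28900725e+00,  8.74050860e-02,  1.75144016e-01,  1.65980586e+00,
       -5.90037845e-06,  1.57079182e+00]), 'qd': array([ 0.00021922,  0.00060036, -0.0004132 , -0.00100778,  0.00120174,
       -0.00096039]), 'tau': array([-4.09266559e-04, -5.20389318e+01,  4.64801967e+01,  1.63892732e-02,
       -1.08383322e-04, -1.39498491e-05]), 'eef_pos': array([152.86756729, 528.04724588, 200.41839947]), 'eef_rot': array([3.14158676e+00, 1.27059975e-03, 1.28901176e+00]), 'force': array([0.29799941, 0.08939684, 0.48946265]), 'ft_torque': array([ 0.05780093,  0.09025261, -0.03271877]), 'width': 85.48085707560958}
[('PlanningError', <class 'workcell.PlanningError'>), ('pinch_z', 18.700000000000003)]
{'fx': 442.25106596943556, 'fy': 442.25106596943556, 'cx': 314.0268401774008, 'cy': 203.22478968580745, 'T': array([[ 9.91266244e-01,  1.02469658e-01, -8.30132687e-02,
         4.16062811e+02],
       [-1.31203784e-01,  7.02836230e-01, -6.99147195e-01,
        -8.07944177e+02],
       [-1.32966412e-02,  7.03932669e-01,  7.10142237e-01,
         9.10105646e+02],
       [ 0.00000000e+00,  0.00000000e+00,  0.00000000e+00,
         1.00000000e+00]])}
{'fx': 368.2934242585973, 'fy': 368.2934242585973, 'cx': 316.09368860687607, 'cy': 196.30398209130047, 'T': array([[ 2.36104932e-02,  9.96022647e-01, -8.59152614e-02,
         4.04877403e+02],
       [-9.99710137e-01,  2.31179771e-02, -6.72314364e-03,
        -1.39965598e+01],
       [-4.71021627e-03,  8.60490945e-02,  9.96279764e-01,
         1.26358364e+03],
       [ 0.00000000e+00,  0.00000000e+00,  0.00000000e+00,
         1.00000000e+00]])}
```

View pics/side0.png

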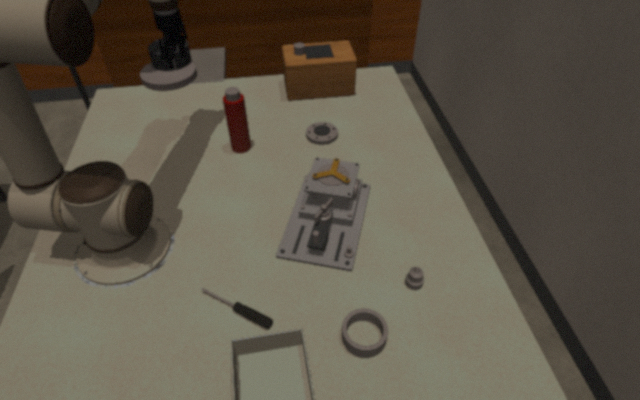

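View pics/top0.png

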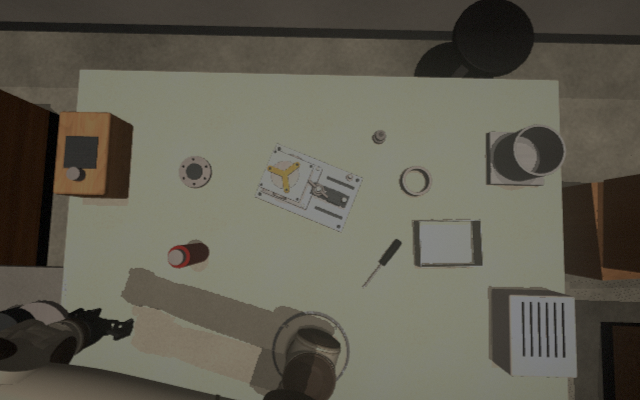

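```bash
python3 - <<'E'
import cv2
a=cv2.imread("pics/side0.png")[150:275,270:380]; b=cv2.imread("pics/top0.png")[135:240,245:370]
cv2.imwrite("pics/sc.png",cv2.resize(a,None,fx=4.7,fy=4.7,interpolation=cv2.INTER_CUBIC))
cv2.imwrite("pics/tc.png",cv2.resize(b,None,fx=5.6,fy=5.6,interpolation=cv2.INTER_CUBIC))
E
```

```text
(no output)
```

View pics/sc.png

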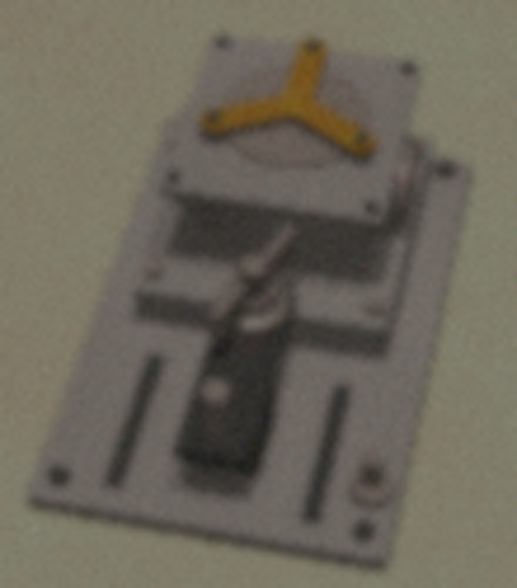

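View pics/tc.png

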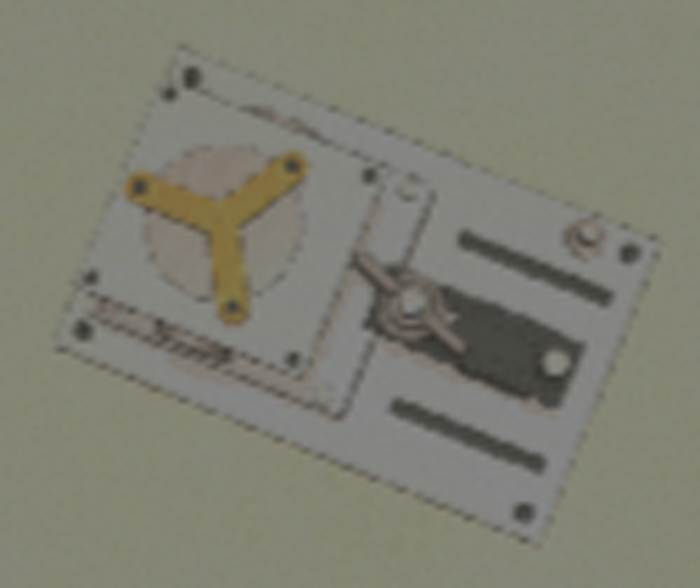

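```bash
cat > h.py <<'E'
import numpy as np, cv2
from workcell import sensors, imaging, job, ctrl
def ray(d,u,v):
    T=d["T"]; r=T[:3,:3]@np.array([(u-d["cx"])/d["fx"],-(v-d["cy"])/d["fy"],-1.]); return T[:3,3],r/np.linalg.norm(r)
def onz(d,u,v,z):
    o,r=ray(d,u,v); return o+r*(z-o[2])/r[2]
def proj(d,p):
    T=d["T"]; c=T[:3,:3].T@(np.asarray(p,float)-T[:3,3]); return np.array([d["cx"]+d["fx"]*c[0]/-c[2], d["cy"]+d["fy"]*c[1]/c[2]])
E
python3 - <<'E'
from h import *
np.set_printoptions(precision=1,suppress=True)
t=imaging.snapshot("top"); s=imaging.snapshot("side")
f=lambda x,y:((x+.5)/5.6-.5+245,(y+.5)/5.6-.5+135)
g=lambda x,y:((x+.5)/4.7-.5+270,(y+.5)/4.7-.5+150)
for n,p,z in[("stud",(412,302),90),("knob",(555,362),86),("c1",(180,47),12),("c2",(660,240),12),("c3",(540,543),12),("c4",(57,347),12),("covL",(303,377),99),("covR",(385,170),99),("tip1",(462,350),83),("tip2",(358,258),83),("bolt",(586,235),42)]:
    print(n,onz(t,*f(*p),z)[:2])
for n,p,z in[("stud",(252,266),90),("knob",(215,388),86),("c1",(30,503),12),("c2",(385,565),12),("c3",(472,165),12)]:
    print("side",n,onz(s,*g(*p),z)[:2])
for n,d,c in(("top",t,(318,190)),("side",s,(325,225))):
    im=d["frame"][c[1]-40:c[1]+40,c[0]-40:c[0]+40,::-1].astype(float)
    im=np.clip((im-20)*1.6,0,255).astype(np.uint8)
    cv2.imwrite(f"pics/{n}z.png",cv2.resize(im,None,fx=7.4,fy=7.4,interpolation=cv2.INTER_CUBIC))
E
```

```text
stud [531.3 -12.1]
knob [499.1 -94.7]
c1 [694.6 134.8]
c2 [ 581.3 -162.7]
c3 [395.1 -92.6]
c4 [507.1 203.7]
covL [486.2  48.6]
covR [605.7   5. ]
tip1 [505.  -41.4]
tip2 [556.8  19.6]
bolt [ 579.1 -115. ]
side stud [534.1 -14.8]
side knob [502.5 -96.6]
side c1 [ 399.5 -100.4]
side c2 [ 582.7 -168.2]
side c3 [696.2 129.1]
```

View pics/topz.png

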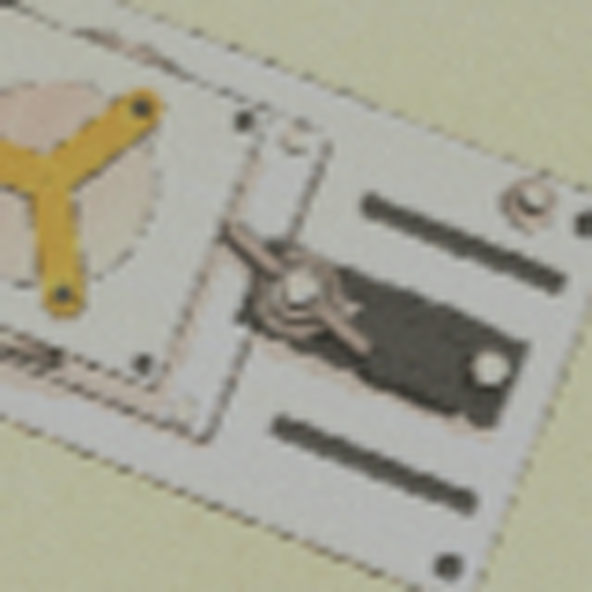

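View pics/sidez.png

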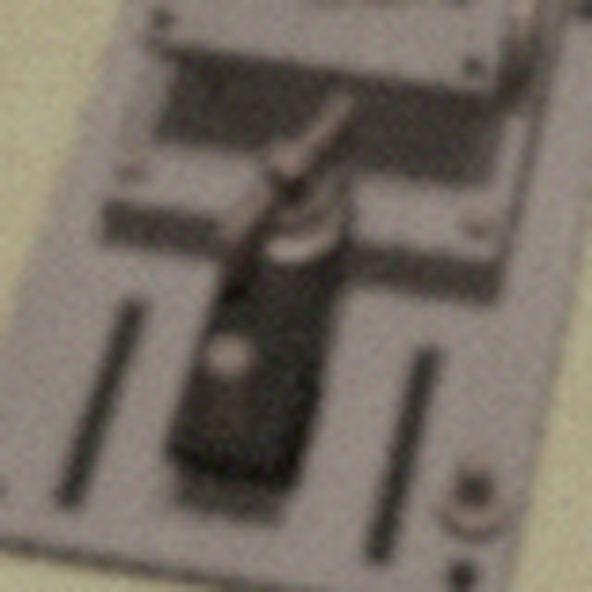

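Call:
move_arm:
  increments:
    - [[0,0,-0.2],[0,0,-1]]
    - [[0,0,-0.25],[0,0,-1]]
    - [[0,0,-0.25],[0,0,-1]]
    - [[0,0,-0.1],[0,0,-1]]
  gripper: 0.45
  force: 30

```text
time_s: 0.6
eef_pos: [153.0, 528.5, 324.5]
eef_rot: [3.141, -0.004, 1.571]
force: [-0.6, 1.0, 0.2]
width: 46.5
```

```bash
cat >> h.py <<'E'
import sys
from scipy.spatial.transform import Rotation as Ro
STUD=np.array([532.,-13.]); PSI=np.radians(-20.8)
EX=np.array([np.cos(PSI),np.sin(PSI)]); EY=np.array([-np.sin(PSI),np.cos(PSI)])
def st(): 
    s=sensors.read_state(); R=Ro.from_euler("xyz",s["eef_rot"]).as_matrix()
    d=s["eef_pos"][:2]-STUD; fx=np.array([d@EX,d@EY])
    F=s["force"]; M=d[0]*F[1]-d[1]*F[0]
    np.set_printoptions(precision=2,suppress=True)
    print("t",round(s["time_s"],2),"pos",s["eef_pos"],"yaw",round(np.degrees(s["eef_rot"][2]),2),"fixt",fx,"r",round(np.hypot(*d),1),"phi",round(np.degrees(np.arctan2(fx[1],fx[0])),1),"F",F,"T",s["ft_torque"],"Mstud",round(M/1000+s["ft_torque"][2],3),"w",round(s["width"],1),"q6",round(s["q"][5],3))
    return s,R
def shift(target):
    s,R=st(); d=R.T@(np.array(target,float)-s["eef_pos"]); print("mm",d,"units",d/150)
E
python3 -c "
from h import *
shift([500.5,-95.5,320])"
```

```text
t 0.6 pos [153.   528.5  324.51] yaw 90.02 fixt [-546.59  371.62] r 661.0 phi 145.8 F [-0.63  0.97  0.19] T [ 0.04 -0.02  0.02] Mstud -0.004 w 46.5 q6 1.289
mm [-624.13  347.3     2.63] units [-4.16  2.32  0.02]
```

Call:
move_arm:
  increments:
    - [[-0.26,0.145,0],[0,0,0]]
    - [[-0.26,0.145,0],[0,0,0]]
    - [[-0.26,0.145,0],[0,0,0]]
    - [[-0.26,0.145,0],[0,0,0]]
    - [[-0.26,0.145,0],[0,0,0]]
    - [[-0.26,0.145,0],[0,0,0]]
    - [[-0.26,0.145,0],[0,0,0]]
    - [[-0.26,0.145,0],[0,0,0]]
    - [[-0.26,0.145,0],[0,0,0]]
    - [[-0.26,0.145,0],[0,0,0]]
    - [[-0.26,0.145,0],[0,0,0]]
    - [[-0.26,0.145,0],[0,0,0]]

```text
time_s: 1.8
eef_pos: [413.2, 57.8, 321.2]
eef_rot: [3.141, -0.0, 1.568]
force: [-0.1, 0.8, -0.1]
width: 47.0
```

Call:
move_arm:
  increments:
    - [[-0.26,0.145,0],[0,0,0]]
    - [[-0.26,0.145,0],[0,0,0]]
    - [[-0.26,0.145,0],[0,0,0]]
    - [[0,0,0.2],[0,0,-1]]
    - [[0,0,0.2],[0,0,-1]]
    - [[0,0,0.2],[0,0,-1]]
    - [[0,0,0.2],[0,0,-1]]
    - [[0,0,0],[0,0,-1]]
    - [[0,0,0],[0,0,-1]]
    - [[0,0,0],[0,0,-1]]
    - [[0,0,0],[0,0,-1]]
    - [[0,0,0],[0,0,-1]]

```text
time_s: 3.0
eef_pos: [477.6, -57.5, 200.9]
eef_rot: [-3.141, -0.0, 2.199]
force: [-0.7, -1.0, 0.4]
width: 47.3
```

Call:
move_arm:
  increments:
    - [[0,0,0],[0,0,-1]]
    - [[0,0,0],[0,0,-1]]
    - [[0,0,0],[0,0,-1]]
    - [[0,0,0],[0,0,-1]]
    - [[0,0,0],[0,0,-1]]
    - [[0,0,0],[0,0,-1]]
    - [[0,0,0],[0,0,-1]]
    - [[0,0,0],[0,0,-1]]
    - [[0,0,0],[0,0,-0.3]]

```text
time_s: 3.9
eef_pos: [477.6, -57.5, 200.9]
eef_rot: [-3.142, -0.0, 2.778]
force: [-0.3, 0.4, 0.6]
width: 47.3
```

```bash
python3 -c "
from h import *
shift([500.5,-95.5,120])"
```

```text
t 3.9 pos [477.61 -57.53 200.95] yaw 159.15 fixt [-35.03 -60.94] r 70.3 phi -119.9 F [-0.34  0.42  0.65] T [-0.03  0.07  0.04] Mstud -0.003 w 47.3 q6 -1.327
mm [-34.92 -27.33  80.94] units [-0.23 -0.18  0.54]
```

Call:
move_arm:
  increments:
    - [[-0.12,-0.09,0.2],[0,0,0]]
    - [[-0.113,-0.092,0.2],[0,0,0]]
    - [[0,0,0.14],[0,0,0]]
    - [[0,0,0],[0,0,0]]

```text
time_s: 4.3
eef_pos: [498.9, -95.6, 116.9]
eef_rot: [-3.141, -0.005, 2.774]
force: [-0.7, 0.5, -0.6]
width: 47.0
```

```bash
python3 -c "
from h import *
shift([500.5,-95.5,62])
for n,c in (('top',(325,190)),('side',(325,225))):
    d=imaging.snapshot(n)
    im=d['frame'][c[1]-45:c[1]+45,c[0]-45:c[0]+45,::-1].astype(float)
    im=np.clip((im-20)*1.6,0,255).astype(np.uint8)
    cv2.imwrite(f'pics/{n}2.png',cv2.resize(im,None,fx=6,fy=6,interpolation=cv2.INTER_CUBIC))
"; python3 -c "
import cv2;cv2.imwrite('pics/b2.png',cv2.resize(cv2.hconcat([cv2.imread('pics/top2.png'),cv2.imread('pics/side2.png')]),(800,400)))"
```

```text
t 4.3 pos [498.95 -95.57 116.89] yaw 158.95 fixt [ -1.58 -88.93] r 88.9 phi -91.0 F [-0.7   0.53 -0.56] T [0.03 0.01 0.01] Mstud -0.062 w 47.0 q6 -1.393
mm [-1.72  0.67 54.88] units [-0.01  0.    0.37]
```

View pics/b2.png

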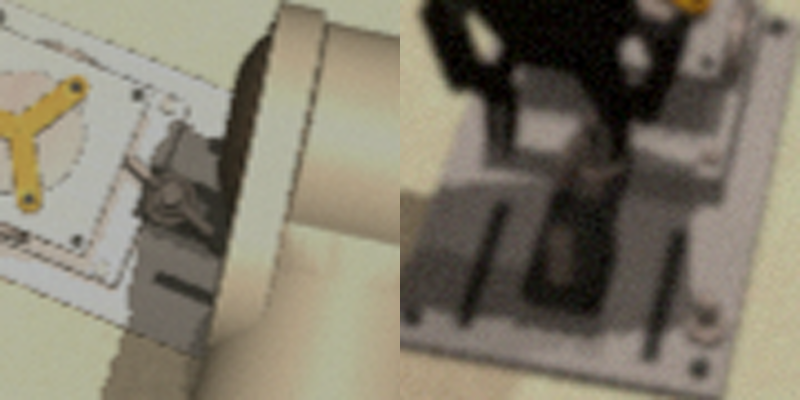

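Side view (right panel): the finger tips (~(500,170), ~(615,150)) stand either side of the strap line above the knob (~(560,240)). Descending.

Call:
move_arm:
  increments:
    - [[-0.01,0,0.1],[0,0,0]]
    - [[0,0,0.13],[0,0,0]]
    - [[0,0,0.12],[0,0,0]]
    - [[0,0,0],[0,0,0]]

```text
time_s: 4.8
eef_pos: [501.0, -95.6, 65.7]
eef_rot: [-3.141, -0.002, 2.776]
force: [-0.3, 0.7, 0.4]
width: 46.9
```

Call:
move_arm:
  increments:
    - [[0,0,0],[0,0,0]]
    - [[0,0,0],[0,0,0]]
    - [[0,0,0],[0,0,0]]
    - [[0,0,0],[0,0,0]]
    - [[0,0,0],[0,0,0]]
  gripper: 1
  force: 25

```text
time_s: 5.3
eef_pos: [502.2, -96.1, 68.0]
eef_rot: [3.141, 0.001, 2.776]
force: [-0.5, 0.4, -0.1]
width: 0.0
```

```bash
python3 -c "
from h import *
st()"
```

```text
t 5.3 pos [502.22 -96.09  67.99] yaw 159.05 fixt [  1.67 -88.25] r 88.3 phi -88.9 F [-0.5   0.4  -0.11] T [-0.03  0.    0.01] Mstud -0.047 w 0.0 q6 -1.394
```

```bash
cat > look.py <<'E'
from h import *
nm=sys.argv[1]
c={'top':(325,190),'side':(325,225)}
ims=[]
for n in ('top','side'):
    d=imaging.snapshot(n); x,y=c[n]
    im=d['frame'][y-45:y+45,x-45:x+45,::-1].astype(float)
    im=np.clip((im-15)*2.2,0,255).astype(np.uint8)
    ims.append(cv2.resize(im,(400,400),interpolation=cv2.INTER_CUBIC))
    if n=='side':
        p=sensors.read_state()['eef_pos']; print("tcp proj side",proj(d,p),"crop",(proj(d,p)-[x-45,y-45])*400/90+[400,0])
cv2.imwrite(f'pics/{nm}.png',cv2.hconcat(ims))
E
python3 look.py b3
```

```text
tcp proj side [315.2571966  236.82937109] crop [556.69865154 252.5749826 ]
```

View pics/b3.png

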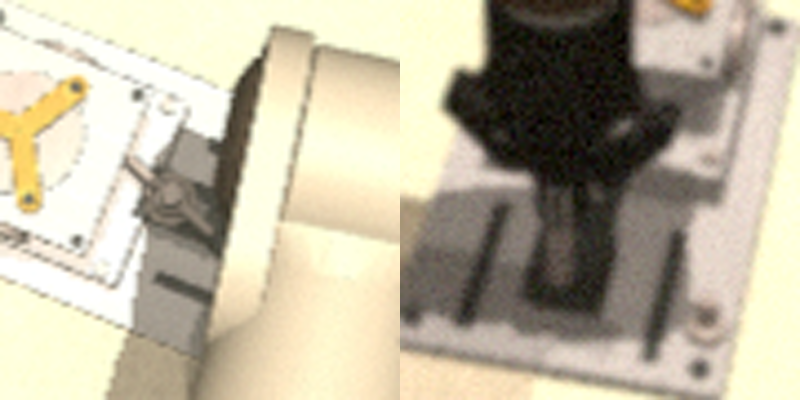

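```bash
python3 -c "
from h import *
st()
d=imaging.snapshot('side')
im=np.clip((d['frame'][205:255,290:350,::-1].astype(float)-10)*3.5,0,255).astype(np.uint8)
cv2.imwrite('pics/z4.png',cv2.resize(im,None,fx=12,fy=12,interpolation=cv2.INTER_CUBIC))
for p in ([502.2,-96.1,68],[502.2,-96.1,86],[502.2,-96.1,50],[532,-13,90]): print((proj(d,p)-[290,205])*12)
"
```

```text
t 5.4 pos [502.08 -96.09  67.78] yaw 159.05 fixt [  1.54 -88.3 ] r 88.3 phi -89.0 F [0.13 0.51 0.52] T [ 0.   -0.06  0.01] Mstud 0.005 w 0.0 q6 -1.394
[303.65 381.23]
[302.67 324.26]
[304.61 436.89]
[387.87   9.69]
```

View pics/z4.png

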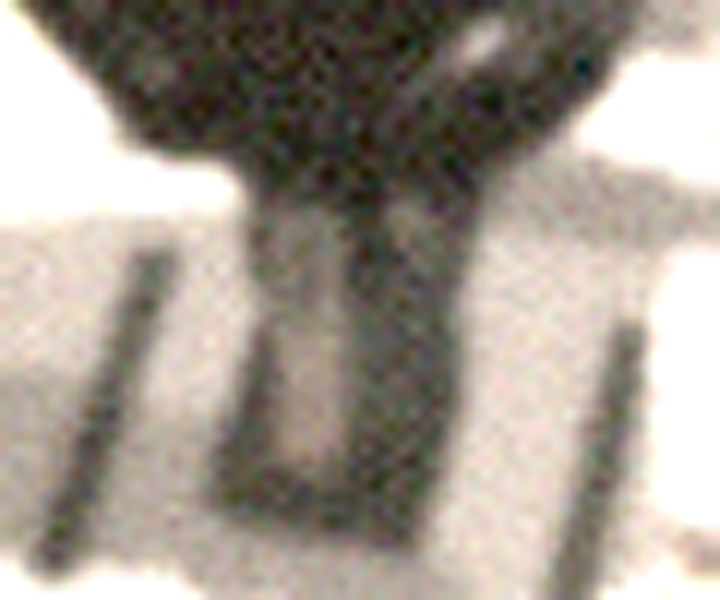

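```bash
python3 -c "
from h import *
d=imaging.snapshot('side')
x0,y0,k=270,150,7
im=np.clip((d['frame'][y0:y0+85,x0:x0+110,::-1].astype(float)-10)*3,0,255).astype(np.uint8)
im=cv2.resize(im,None,fx=k,fy=k,interpolation=cv2.INTER_CUBIC)
s=sensors.read_state();R=Ro.from_euler('xyz',s['eef_rot']).as_matrix()
for q in [(-15,-11,0),(15,-11,0),(15,11,0),(-15,11,0),(-38,-42,-72),(38,-42,-72),(38,42,-72),(-38,42,-72)]:
    p=proj(d,s['eef_pos']+R@np.array(q,float)); cv2.circle(im,tuple(int(v) for v in ((p-[x0,y0]+.5)*k)),3,(0,255,0) if q[2]==0 else (0,0,255),-1)
cv2.imwrite('pics/z5.png',im)
"
```

```text
(no output)
```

View pics/z5.png

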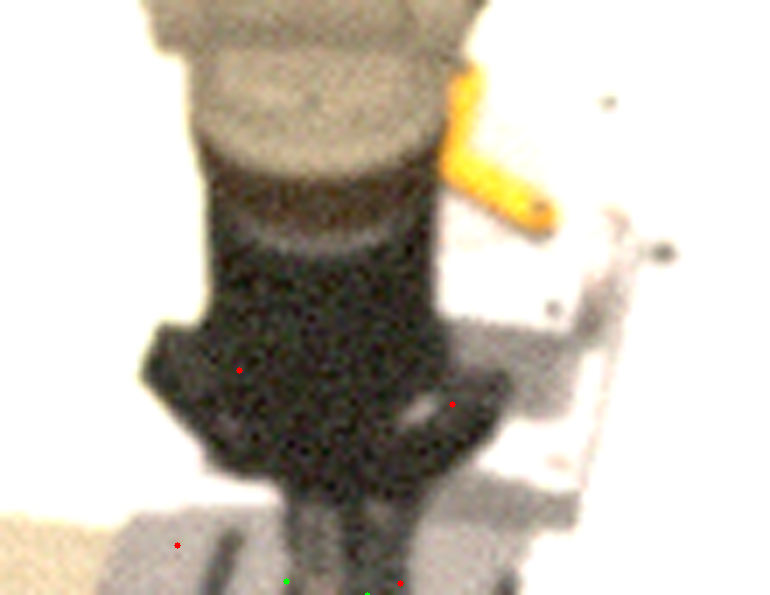

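```bash
python3 -c "
from h import *
d=imaging.snapshot('top')
im0=cv2.imread('pics/top0.png'); x0,y0,k=40,270,6
im=np.clip((im0[y0:y0+90,x0:x0+130].astype(float)-5)*3,0,255).astype(np.uint8)
im=cv2.resize(im,None,fx=k,fy=k,interpolation=cv2.INTER_CUBIC)
R=Ro.from_euler('xyz',[3.1416,0,1.289]).as_matrix()
e=np.array([152.9,528.2,201])
for q,c in [((-57,-11,-13),0),((57,-11,-13),0),((57,11,-13),0),((-57,11,-13),0),((0,0,0),1),((-38,-42,-72),2),((38,-42,-72),2),((38,42,-72),2),((-38,42,-72),2)]:
    p=proj(d,e+R@np.array(q,float)); cv2.circle(im,tuple(int(v) for v in ((p-[x0,y0]+.5)*k)),3,[(0,255,0),(255,0,0),(0,0,255)][c],-1)
cv2.imwrite('pics/z6.png',im)
"
```

```text
(no output)
```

View pics/z6.png

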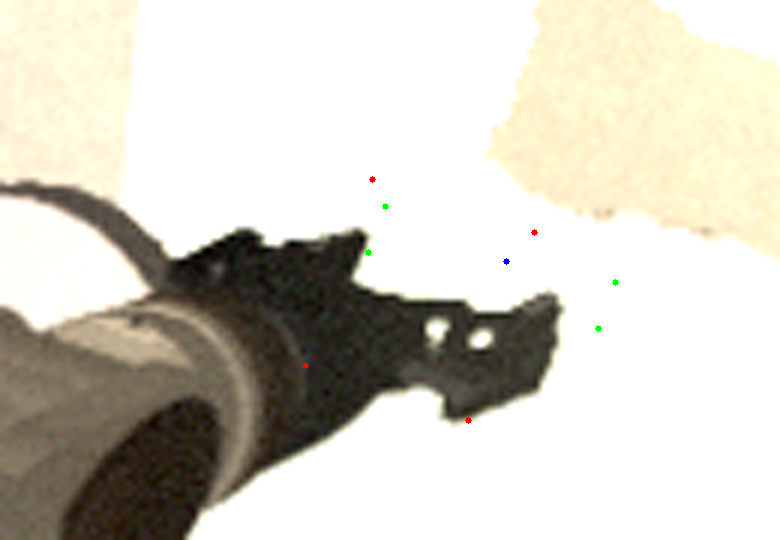

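```bash
python3 -c "
import cv2,numpy as np
im=cv2.imread('pics/top0.png')[280:345,60:160]
cv2.imwrite('pics/z7.png',cv2.resize(np.clip(im.astype(float)*1.3,0,255).astype(np.uint8),None,fx=8,fy=8,interpolation=cv2.INTER_CUBIC))
from h import *
d=imaging.snapshot('side')
im=cv2.resize(np.clip(d['frame'][120:260,240:400,::-1].astype(float)*1.5,0,255).astype(np.uint8),None,fx=4,fy=4,interpolation=cv2.INTER_CUBIC)
cv2.imwrite('pics/z8.png',im)
"
```

```text
(no output)
```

View pics/z7.png

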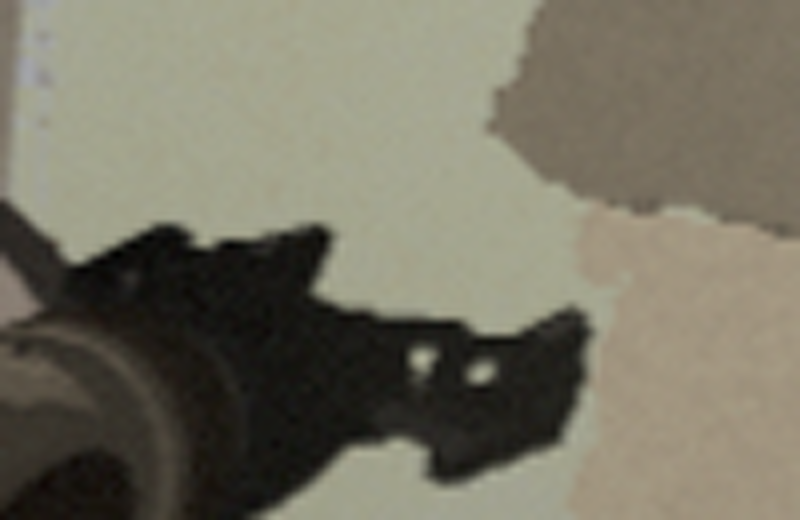

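View pics/z8.png

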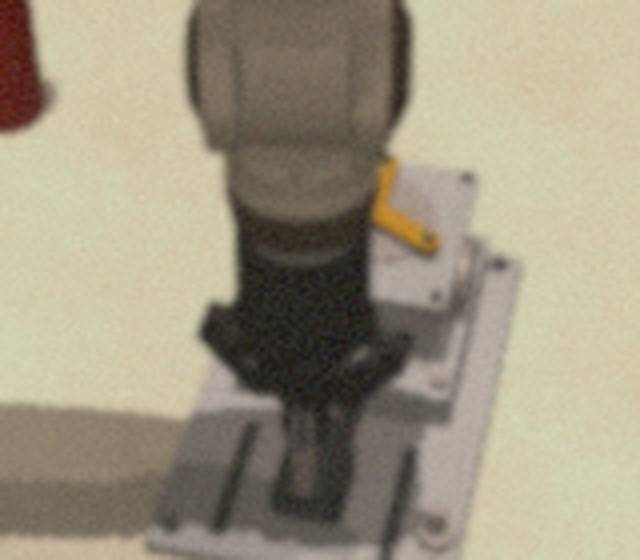

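Call:
move_arm:
  increments:
    - [[0,0,0.01],[0,0,0]]
    - [[0,0,0.01],[0,0,0]]
    - [[0,0,0.01],[0,0,0]]
    - [[0,0,0.01],[0,0,0]]

```text
time_s: 6.0
eef_pos: [501.9, -96.1, 61.4]
eef_rot: [-3.142, -0.0, 2.776]
force: [0.0, 0.1, 0.8]
width: 0.3
```

Call:
move_arm:
  increments:
    - [[0,0,0.01],[0,0,0]]
    - [[0,0,0.01],[0,0,0]]
    - [[0,0,0],[0,0,0]]

```text
time_s: 6.3
eef_pos: [501.8, -96.0, 58.3]
eef_rot: [-3.142, -0.0, 2.776]
force: [-0.8, 0.5, 0.6]
width: -0.1
```

```bash
python3 -c "
from h import *
st()
d=imaging.snapshot('side')
im=np.clip((d['frame'][195:255,290:350,::-1].astype(float)-10)*3.5,0,255).astype(np.uint8)
cv2.imwrite('pics/z9.png',cv2.resize(im,None,fx=10,fy=10,interpolation=cv2.INTER_CUBIC))
"
```

```text
t 6.3 pos [501.84 -96.04  58.29] yaw 159.05 fixt [  1.29 -88.34] r 88.3 phi -89.2 F [-0.79  0.47  0.61] T [-0.06 -0.03  0.02] Mstud -0.058 w -0.1 q6 -1.394
```

View pics/z9.png

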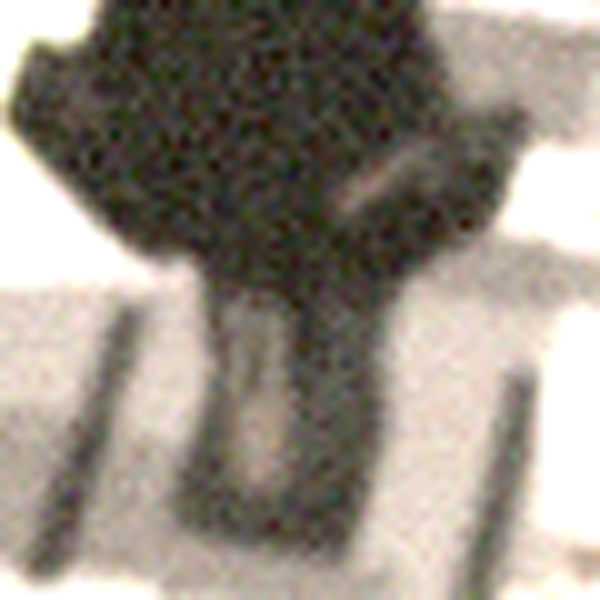

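Call:
move_arm:
  increments:
    - [[0,0,0.01],[0,0,0]]
    - [[0,0,0.01],[0,0,0]]
    - [[0,0,0],[0,0,0]]

```text
time_s: 6.65
eef_pos: [502.2, -96.1, 55.9]
eef_rot: [3.142, 0.001, 2.776]
force: [0.2, -0.0, 3.2]
width: -0.0
```

Call:
move_arm:
  increments:
    - [[0,0,0.01],[0,0,0]]
    - [[0,0,0.01],[0,0,0]]
    - [[0,0,0],[0,0,0]]

```text
time_s: 6.95
eef_pos: [502.5, -96.5, 55.7]
eef_rot: [-3.141, 0.003, 2.776]
force: [-8.0, 0.3, 23.5]
width: -0.5
```

```bash
python3 -c "
from h import *
st()
d=imaging.snapshot('side')
R=Ro.from_euler('xyz',[3.1416,0,2.776]).as_matrix()
for z in (120,140,150):
  for sx in (-30,30):
    p=np.array([499,-95.6,z])+R@np.array([sx,0,0.]); q=proj(d,p); print(z,sx,q,(q-[280,180])*4.444+[400,0])
d=cv2.imread('pics/side2.png')
cv2.imwrite('pics/z10.png',cv2.resize(d[:330],(800,488),interpolation=cv2.INTER_CUBIC))
"
```

```text
t 6.95 pos [502.53 -96.49  55.66] yaw 159.04 fixt [  2.1  -88.52] r 88.5 phi -88.6 F [-7.96  0.28 23.51] T [-0.05  1.88 -0.02] Mstud -0.691 w -0.5 q6 -1.394
120 -30 [325.88 224.77] [603.9  198.97]
120 30 [301.67 220.71] [496.31 180.92]
140 -30 [325.93 219.12] [604.11 173.83]
140 30 [301.4  215.06] [495.08 155.79]
150 -30 [325.95 216.23] [604.22 161.01]
150 30 [301.25 212.17] [494.45 142.97]
```

View pics/z10.png

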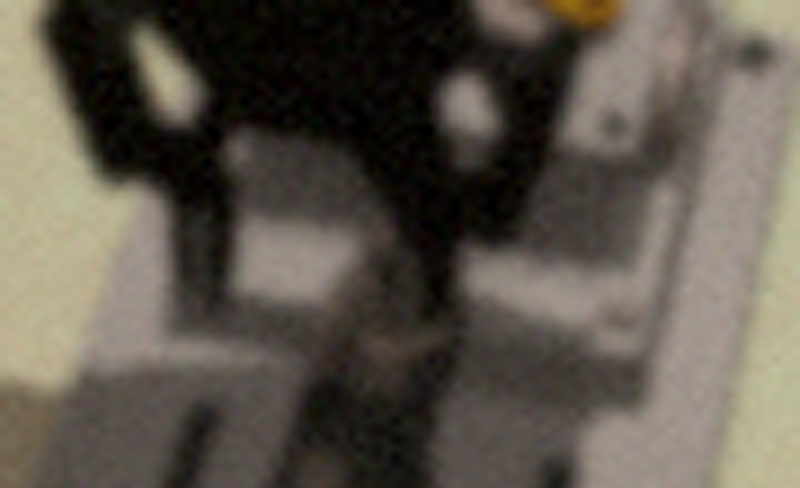

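Call:
move_arm:
  increments:
    - [[0,0,-0.1],[0,0,0]]
    - [[0,0,0],[0,0,0]]
    - [[0,0,0],[0,0,0]]
    - [[0,0,0],[0,0,0]]
  gripper: 0.42

```text
time_s: 7.4
eef_pos: [501.7, -96.0, 66.8]
eef_rot: [-3.141, -0.001, 2.776]
force: [-0.1, -0.1, -0.3]
width: 49.3
```

```bash
python3 -c "
from h import *
st()
d=imaging.snapshot('side')
im=np.clip((d['frame'][195:255,280:350,::-1].astype(float)-10)*3,0,255).astype(np.uint8)
cv2.imwrite('pics/z11.png',cv2.resize(im,None,fx=10,fy=10,interpolation=cv2.INTER_CUBIC))
"
```

```text
t 7.4 pos [501.73 -95.96  66.82] yaw 159.06 fixt [  1.16 -88.3 ] r 88.3 phi -89.2 F [-0.09 -0.09 -0.31] T [ 0.02 -0.   -0.  ] Mstud -0.007 w 49.3 q6 -1.394
```

View pics/z11.png

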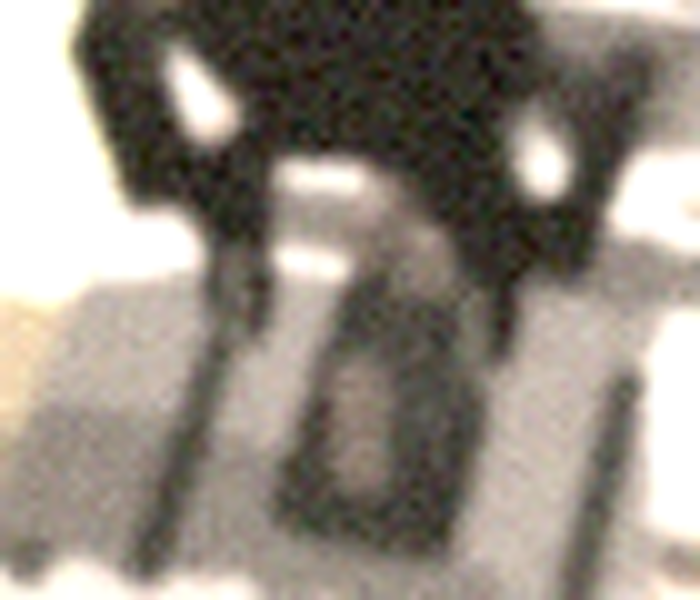

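Tips at (240,345) and (500,365) stand beside the knob's top (355,350): the finger tips really end ~30 mm above the reported TCP (contact on the knob's top at TCP 56). I go 33 mm further down, then close.

Call:
move_arm:
  increments:
    - [[0,0,0.06],[0,0,0]]
    - [[0,0,0.06],[0,0,0]]
    - [[0,0,0.05],[0,0,0]]
    - [[0,0,0.05],[0,0,0]]
    - [[0,0,0],[0,0,0]]

```text
time_s: 7.95
eef_pos: [501.2, -95.9, 33.0]
eef_rot: [-3.141, -0.002, 2.776]
force: [-0.7, -0.4, 0.6]
width: 49.6
```

Call:
move_arm:
  increments:
    - [[0,0,0],[0,0,0]]
    - [[0,0,0],[0,0,0]]
    - [[0,0,0],[0,0,0]]
    - [[0,0,0],[0,0,0]]
  gripper: 1
  force: 25

```text
time_s: 8.35
eef_pos: [502.1, -96.1, 35.1]
eef_rot: [3.142, 0.001, 2.776]
force: [-0.2, 0.6, 2.7]
width: 14.7
```

```bash
python3 -c "
from h import *
st()"
```

```text
t 8.35 pos [502.14 -96.1   35.09] yaw 159.05 fixt [  1.59 -88.29] r 88.3 phi -89.0 F [-0.25  0.56  2.67] T [-0.02  0.38  0.05] Mstud 0.009 w 14.7 q6 -1.394
```

Call:
move_arm:
  increments:
    - [[0,0.015,0],[0,0,0]]
    - [[0,0.02,0],[0,0,0]]
    - [[0,0.02,0],[0,0,0]]
    - [[0,0.02,0],[0,0,0]]
    - [[0,0.01,0],[0,0,0]]

```text
time_s: 8.85
eef_pos: [506.9, -84.6, 35.1]
eef_rot: [-3.14, 0.001, 2.776]
force: [-2.5, -6.1, 4.3]
width: 15.2
```

```bash
python3 -c "
from h import *
st()"
```

```text
t 8.85 pos [506.86 -84.64  35.08] yaw 159.03 fixt [  1.94 -75.89] r 75.9 phi -88.5 F [-2.54 -6.12  4.33] T [-1.08  0.38 -0.  ] Mstud -0.03 w 15.2 q6 -1.369
```

Call:
move_arm:
  increments:
    - [[0,0.01,0],[0,0,0]]
    - [[0,0.01,0],[0,0,0]]
    - [[0,0,0],[0,0,0]]

```text
time_s: 9.15
eef_pos: [508.0, -81.8, 35.1]
eef_rot: [-3.141, 0.001, 2.776]
force: [-1.9, -4.8, 4.3]
width: 15.0
```

Call:
move_arm:
  increments:
    - [[0,0.01,0],[0,0,0]]
    - [[0,0.01,0],[0,0,0]]
    - [[0,0,0],[0,0,0]]

```text
time_s: 9.45
eef_pos: [509.0, -79.0, 35.1]
eef_rot: [-3.141, 0.001, 2.776]
force: [-2.1, -4.3, 5.0]
width: 14.7
```

```bash
python3 -c "
from h import *
st()"
```

```text
t 9.45 pos [509.01 -78.98  35.09] yaw 159.04 fixt [  1.94 -69.84] r 69.9 phi -88.4 F [-2.05 -4.31  5.01] T [-0.89  0.35 -0.04] Mstud -0.078 w 14.7 q6 -1.358
```

Friction ~5 N, still sliding; go on in 1.5 mm steps.

Call:
move_arm:
  increments:
    - [[0,0.01,0],[0,0,0]]
    - [[0,0,0],[0,0,0]]

```text
time_s: 9.65
eef_pos: [509.5, -77.6, 35.1]
eef_rot: [-3.141, 0.001, 2.776]
force: [-1.9, -4.1, 5.7]
width: 15.2
```

Call:
move_arm:
  increments:
    - [[0,0.01,0],[0,0,0]]
    - [[0,0,0],[0,0,0]]

```text
time_s: 9.85
eef_pos: [509.8, -77.0, 35.1]
eef_rot: [-3.139, 0.001, 2.775]
force: [-3.9, -9.4, 5.8]
width: 15.0
```

Call:
move_arm:
  increments:
    - [[0,0.01,0],[0,0,0]]
    - [[0,0,0],[0,0,0]]

```text
time_s: 10.05
eef_pos: [509.8, -76.9, 35.1]
eef_rot: [-3.136, 0.001, 2.774]
force: [-6.9, -16.5, 6.7]
width: 15.3
```

Call:
move_arm:
  increments:
    - [[0,-0.01,0],[0,0,0]]
    - [[0,0,0],[0,0,0]]

```text
time_s: 10.25
eef_pos: [509.7, -76.9, 35.1]
eef_rot: [-3.14, 0.001, 2.775]
force: [-3.7, -8.2, 5.5]
width: 15.1
```

Call:
move_arm:
  increments:
    - [[0,0,0],[0,0,0]]
    - [[0,0,0],[0,0,0]]
    - [[0,0,-0.15],[0,0,0]]
    - [[0,0,-0.2],[0,0,0]]
    - [[0,0,-0.2],[0,0,0]]
    - [[0,-0.3,-0.2],[0,0,0]]
    - [[0,-0.3,-0.1],[0,0,0]]
    - [[0,0,0],[0,0,0]]
  gripper: 0.6

```text
time_s: 11.05
eef_pos: [478.5, -159.9, 162.3]
eef_rot: [-3.141, 0.004, 2.773]
force: [0.2, 0.7, 0.3]
width: 34.2
```

```bash
python3 -c "
from h import *
st()
ims=[]
for n,x,y in (('top',310,190),('side',325,215)):
    d=imaging.snapshot(n)
    im=d['frame'][y-32:y+32,x-32:x+32,::-1].astype(float)
    ims.append(cv2.resize(np.clip((im-15)*1.8,0,255).astype(np.uint8),(400,400),interpolation=cv2.INTER_CUBIC))
cv2.imwrite('pics/a1.png',cv2.hconcat(ims))"
```

```text
t 11.05 pos [ 478.54 -159.92  162.29] yaw 158.87 fixt [   2.2  -156.32] r 156.3 phi -89.2 F [0.18 0.7  0.31] T [0.03 0.03 0.01] Mstud -0.001 w 34.2 q6 -1.524
```

View pics/a1.png

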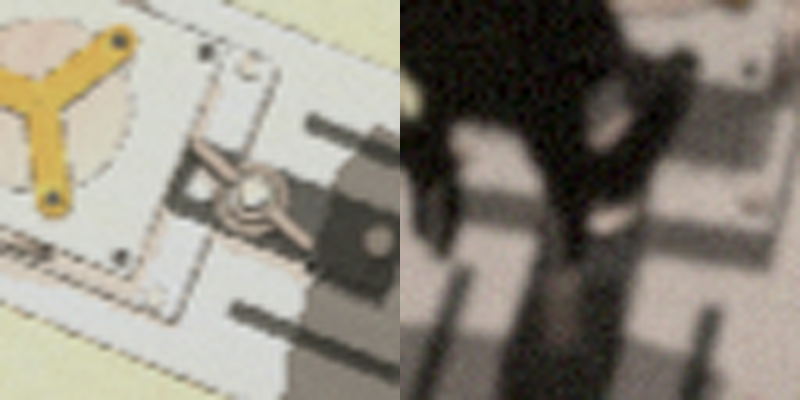

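Call:
move_arm:
  increments:
    - [[0,0,0.04],[0,0,0.97]]
    - [[0,0,0.04],[0,0,0.97]]
    - [[0,0,0.04],[0,0,0.97]]
    - [[0,0,0.04],[0,0,0.97]]
    - [[0,0,0],[0,0,0.97]]
    - [[0,0,0],[0,0,0]]

```text
time_s: 11.75
eef_pos: [478.8, -155.2, 134.7]
eef_rot: [-3.141, -0.002, 2.438]
force: [0.0, 0.3, -0.7]
width: 34.4
```

```bash
sed -i 's/^STUD=.*; PSI/STUD=np.array([533.,-12.5]); PSI/' h.py; python3 -c "
from h import *
shift([513.6,-35.3,90])"
```

```text
t 11.75 pos [ 478.8  -155.2   134.66] yaw 139.69 fixt [   0.01 -152.65] r 152.6 phi -90.0 F [ 0.03  0.31 -0.71] T [-0.01 -0.02 -0.  ] Mstud -0.017 w 34.4 q6 -1.181
mm [ 50.94 113.96  44.73] units [0.34 0.76 0.3 ]
```

Call:
move_arm:
  increments:
    - [[0.11,0.25,0],[0,0,0]]
    - [[0.11,0.25,0],[0,0,0]]
    - [[0.12,0.26,0],[0,0,0]]
    - [[0,0,0.2],[0,0,0]]
    - [[0,0,0.1],[0,0,0]]
    - [[0,0,0],[0,0,0]]
    - [[0,0,0],[0,0,0]]

```text
time_s: 12.45
eef_pos: [513.4, -37.1, 91.0]
eef_rot: [-3.141, -0.001, 2.437]
force: [0.1, -0.1, 0.7]
width: 34.0
```

```bash
python3 -c "
from h import *
shift([513.6,-35.3,38])
d=imaging.snapshot('side')
im=np.clip((d['frame'][175:235,290:350,::-1].astype(float)-10)*3,0,255).astype(np.uint8)
cv2.imwrite('pics/z12.png',cv2.resize(im,None,fx=9,fy=9,interpolation=cv2.INTER_CUBIC))
"
```

```text
t 12.45 pos [513.42 -37.05  90.98] yaw 139.66 fixt [ -9.58 -29.9 ] r 31.4 phi -107.8 F [ 0.1  -0.06  0.73] T [-0.03  0.01 -0.02] Mstud -0.011 w 34.0 q6 -0.939
mm [ 0.97  1.47 52.98] units [0.01 0.01 0.35]
```

View pics/z12.png

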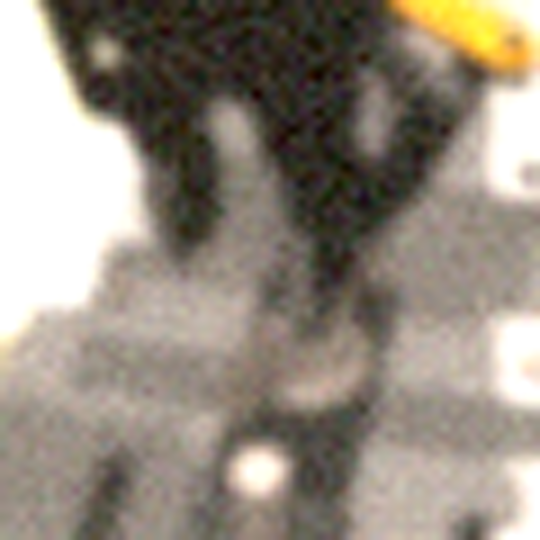

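Call:
move_arm:
  increments:
    - [[0.01,0.01,0.09],[0,0,0]]
    - [[0,0,0.09],[0,0,0]]
    - [[0,0,0.06],[0,0,0]]
    - [[0,0,0],[0,0,0]]

```text
time_s: 12.9
eef_pos: [512.4, -34.7, 52.8]
eef_rot: [-3.14, -0.002, 2.437]
force: [-0.2, 0.7, -0.6]
width: 34.6
```

Call:
move_arm:
  increments:
    - [[0,0,0.06],[0,0,0]]
    - [[0,0,0.05],[0,0,0]]
    - [[0,0,0],[0,0,0]]

```text
time_s: 13.2
eef_pos: [512.9, -34.6, 37.1]
eef_rot: [-3.141, -0.001, 2.437]
force: [0.1, -0.1, -0.3]
width: 34.4
```

Call:
move_arm:
  increments:
    - [[0,0,0],[0,0,0]]
    - [[0,0,0],[0,0,0]]
    - [[0,0,0],[0,0,0]]
    - [[0,0,0],[0,0,0]]
  gripper: 1
  force: 20

```text
time_s: 13.6
eef_pos: [513.4, -34.4, 38.6]
eef_rot: [3.141, -0.0, 2.438]
force: [-4.1, 2.5, 3.0]
width: 7.5
```

```bash
python3 -c "
from h import *
st()"
```

```text
t 13.6 pos [513.37 -34.41  38.61] yaw 139.67 fixt [-10.57 -27.45] r 29.4 phi -111.1 F [-4.13  2.48  3.01] T [0.38 0.78 0.2 ] Mstud 0.064 w 7.5 q6 -0.934
```

Call:
move_arm:
  increments:
    - [[0.007,0.0002,0.0004],[0,0,0.5]]
    - [[0.014,0.0005,0.0007],[0,0,1]]
    - [[0.014,0.0005,0.0007],[0,0,1]]
    - [[0.014,0.0005,0.0007],[0,0,1]]
    - [[0.014,0.0005,0.0007],[0,0,1]]
    - [[0.014,0.0005,0.0007],[0,0,1]]

```text
time_s: 14.2
eef_pos: [506.1, -25.4, 38.0]
eef_rot: [-3.141, -0.0, 2.051]
force: [-3.9, 1.8, 2.7]
width: 7.6
```

```bash
python3 -c "
from h import *
st()"
```

```text
t 14.2 pos [506.07 -25.41  37.99] yaw 117.5 fixt [-20.59 -21.64] r 29.9 phi -133.6 F [-3.92  1.78  2.74] T [0.34 0.87 0.25] Mstud 0.154 w 7.6 q6 -0.53
```

Call:
move_arm:
  increments:
    - [[0.014,0.0005,0.0007],[0,0,1]]
    - [[0.014,0.0005,0.0007],[0,0,1]]
    - [[0.014,0.0005,0.0007],[0,0,1]]
    - [[0.014,0.0005,0.0007],[0,0,1]]
    - [[0.014,0.0005,0.0007],[0,0,1]]
    - [[0.014,0.0005,0.0007],[0,0,1]]
    - [[0.014,0.0005,0.0007],[0,0,1]]

```text
time_s: 14.9
eef_pos: [502.5, -11.2, 37.2]
eef_rot: [-3.141, -0.0, 1.562]
force: [-3.9, 1.3, 3.0]
width: 7.5
```

```bash
python3 -c "
from h import *
st()"
```

```text
t 14.9 pos [502.53 -11.18  37.24] yaw 89.5 fixt [-28.96  -9.59] r 30.5 phi -161.7 F [-3.93  1.27  3.03] T [0.39 0.98 0.15] Mstud 0.114 w 7.5 q6 -0.014
```

Call:
move_arm:
  increments:
    - [[0.014,0.0005,0.0007],[0,0,1]]
    - [[0.014,0.0005,0.0007],[0,0,1]]
    - [[0.014,0.0005,0.0007],[0,0,1]]
    - [[0.014,0.0005,0.0007],[0,0,1]]
    - [[0.014,0.0005,0.0007],[0,0,1]]
    - [[0.014,0.0005,0.0007],[0,0,1]]
    - [[0.007,0.0002,0.0004],[0,0,0.5]]

```text
time_s: 15.6
eef_pos: [505.7, 2.1, 36.5]
eef_rot: [-3.141, -0.0, 1.109]
force: [-4.9, 3.3, 4.4]
width: 7.9
```

```bash
python3 -c "
from h import *
st()"
```

```text
t 15.6 pos [505.65   2.12  36.54] yaw 63.52 fixt [-30.76   3.95] r 31.0 phi 172.7 F [-4.91  3.25  4.38] T [0.44 1.08 0.1 ] Mstud 0.078 w 7.9 q6 0.466
```

Call:
move_arm:
  increments:
    - [[0,0,0],[0,0,0]]
    - [[0,0,0],[0,0,0]]
    - [[0,0,-0.12],[0,0,0]]
    - [[0,0,-0.14],[0,0,0]]
    - [[0,0.2,0],[0,0,0]]
    - [[0,0.2,0],[0,0,0]]
    - [[0,0,0],[0,0,0]]
  gripper: 0.78

```text
time_s: 16.3
eef_pos: [562.3, -26.3, 74.9]
eef_rot: [3.14, -0.0, 1.111]
force: [-0.9, -0.4, -0.3]
width: 18.7
```

```bash
sed -i 's/^STUD=.*; PSI/STUD=np.array([532.8,-11.6]); PSI/' h.py; python3 -c "
from h import *
st()"; python3 look.py c1
```

```text
t 16.3 pos [562.35 -26.35  74.9 ] yaw 63.63 fixt [32.86 -3.29] r 33.0 phi -5.7 F [-0.89 -0.45 -0.28] T [0.03 0.04 0.02] Mstud -0.008 w 18.7 q6 0.414
tcp proj side [333.62833009 212.10765013] crop [638.34813372 142.70066725]
```

View pics/c1.png

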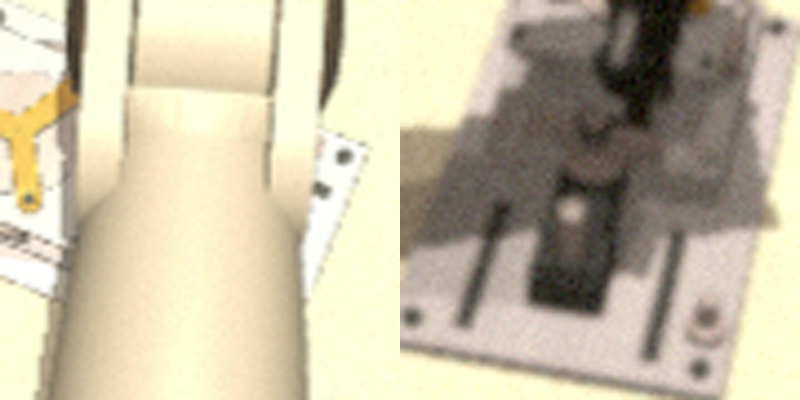

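Call:
move_arm:
  increments:
    - [[0,-0.01,0.06],[0,0,0]]
    - [[0,0,0.07],[0,0,0]]
    - [[0,0,0.07],[0,0,0]]
    - [[0,0,0.06],[0,0,0]]
    - [[0,0,0],[0,0,0]]

```text
time_s: 16.9
eef_pos: [557.4, -24.1, 34.4]
eef_rot: [-3.139, 0.001, 1.111]
force: [0.3, 0.1, 0.5]
width: 19.2
```

```bash
python3 -c "
from h import *
st()"
```

```text
t 16.9 pos [557.41 -24.08  34.45] yaw 63.67 fixt [27.43 -2.92] r 27.6 phi -6.1 F [0.26 0.06 0.55] T [-0.02 -0.    0.05] Mstud 0.051 w 19.2 q6 0.416
```

Call:
move_arm:
  increments:
    - [[0,0,0],[0,0,0]]
    - [[0,0,0],[0,0,0]]
    - [[0,0,0],[0,0,0]]
  gripper: 1

```text
time_s: 17.2
eef_pos: [558.2, -24.0, 36.1]
eef_rot: [-3.141, -0.0, 1.111]
force: [-1.4, 2.2, -4.3]
width: 7.6
```

```bash
python3 -c "
from h import *
st()"
```

```text
t 17.2 pos [558.22 -23.99  36.07] yaw 63.66 fixt [28.16 -2.55] r 28.3 phi -5.2 F [-1.42  2.18 -4.26] T [ 0.47  0.18 -0.03] Mstud 0.006 w 7.6 q6 0.416
```

Call:
move_arm:
  increments:
    - [[-0.0132,-0.0005,0.0007],[0,0,1]]
    - [[-0.0132,-0.0005,0.0007],[0,0,1]]
    - [[-0.0132,-0.0005,0.0007],[0,0,1]]
    - [[-0.0132,-0.0005,0.0007],[0,0,1]]
    - [[-0.0132,-0.0005,0.0007],[0,0,1]]
    - [[-0.0132,-0.0005,0.0007],[0,0,1]]

```text
time_s: 17.8
eef_pos: [550.8, -33.3, 35.4]
eef_rot: [-3.141, 0.0, 0.69]
force: [-1.6, 2.5, -5.0]
width: 7.7
```

```bash
python3 -c "
from h import *
st()"
```

```text
t 17.8 pos [550.83 -33.3   35.44] yaw 39.51 fixt [ 24.56 -13.88] r 28.2 phi -29.5 F [-1.58  2.47 -4.98] T [0.47 0.17 0.04] Mstud 0.054 w 7.7 q6 0.821
```

Call:
move_arm:
  increments:
    - [[-0.0132,-0.0005,0.0007],[0,0,1]]
    - [[-0.0132,-0.0005,0.0007],[0,0,1]]
    - [[-0.0132,-0.0005,0.0007],[0,0,1]]
    - [[-0.0132,-0.0005,0.0007],[0,0,1]]
    - [[-0.0132,-0.0005,0.0007],[0,0,1]]
    - [[-0.0132,-0.0005,0.0007],[0,0,1]]

```text
time_s: 18.4
eef_pos: [540.3, -38.8, 34.8]
eef_rot: [-3.141, 0.001, 0.271]
force: [-0.7, 1.7, -4.5]
width: 7.5
```

```bash
python3 -c "
from h import *
st()"
```

```text
t 18.4 pos [540.33 -38.78  34.79] yaw 15.51 fixt [ 16.69 -22.73] r 28.2 phi -53.7 F [-0.73  1.68 -4.46] T [0.38 0.26 0.2 ] Mstud 0.192 w 7.5 q6 1.228
```

Call:
move_arm:
  increments:
    - [[-0.0099,-0.0003,0.0006],[0,0,0.75]]
    - [[-0.0099,-0.0003,0.0006],[0,0,0.75]]
    - [[-0.0099,-0.0003,0.0006],[0,0,0.75]]

```text
time_s: 18.7
eef_pos: [535.9, -39.6, 34.5]
eef_rot: [-3.141, 0.001, 0.114]
force: [-1.8, 1.0, -5.3]
width: 7.1
```

```bash
python3 -c "
from h import *
st()"
```

```text
t 18.7 pos [535.93 -39.62  34.55] yaw 6.55 fixt [ 12.87 -25.08] r 28.2 phi -62.8 F [-1.78  0.99 -5.28] T [0.35 0.25 0.17] Mstud 0.126 w 7.1 q6 1.383
```

Call:
move_arm:
  increments:
    - [[-0.0099,-0.0003,0.0006],[0,0,0.75]]
    - [[-0.0099,-0.0003,0.0006],[0,0,0.75]]
    - [[-0.0099,-0.0003,0.0006],[0,0,0.75]]

```text
time_s: 19.0
eef_pos: [531.4, -39.8, 34.3]
eef_rot: [-3.141, 0.001, -0.043]
force: [-2.0, 1.4, -4.2]
width: 7.3
```

```bash
python3 -c "
from h import *
st()"
```

```text
t 19.0 pos [531.45 -39.79  34.28] yaw -2.45 fixt [  8.75 -26.84] r 28.2 phi -71.9 F [-2.04  1.38 -4.16] T [0.36 0.31 0.12] Mstud 0.063 w 7.3 q6 1.539
```

Call:
move_arm:
  increments:
    - [[-0.0099,-0.0003,0.0006],[0,0,0.75]]
    - [[-0.0099,-0.0003,0.0006],[0,0,0.75]]
    - [[-0.0099,-0.0003,0.0006],[0,0,0.75]]

```text
time_s: 19.3
eef_pos: [527.0, -39.3, 34.0]
eef_rot: [-3.142, 0.001, -0.2]
force: [-2.6, 2.6, -5.2]
width: 7.7
```

```bash
python3 -c "
from h import *
st()"
```

```text
t 19.3 pos [526.99 -39.26  33.99] yaw -11.45 fixt [  4.39 -27.92] r 28.3 phi -81.1 F [-2.56  2.61 -5.24] T [0.31 0.32 0.17] Mstud 0.085 w 7.7 q6 1.696
```

Call:
move_arm:
  increments:
    - [[-0.0099,-0.0003,0.0006],[0,0,0.75]]
    - [[-0.0099,-0.0003,0.0006],[0,0,0.75]]
    - [[-0.0099,-0.0003,0.0006],[0,0,0.75]]

```text
time_s: 19.6
eef_pos: [522.7, -38.0, 33.8]
eef_rot: [3.141, 0.001, -0.357]
force: [-0.6, 1.9, -4.0]
width: 7.5
```

```bash
python3 -c "
from h import *
st()"
```

```text
t 19.6 pos [522.73 -38.03  33.79] yaw -20.45 fixt [ -0.03 -28.29] r 28.3 phi -90.1 F [-0.63  1.91 -3.97] T [0.26 0.39 0.16] Mstud 0.124 w 7.5 q6 1.855
```

Call:
move_arm:
  increments:
    - [[-0.0099,-0.0003,0.0006],[0,0,0.75]]
    - [[-0.0099,-0.0003,0.0006],[0,0,0.75]]
    - [[-0.0099,-0.0003,0.0006],[0,0,0.75]]

```text
time_s: 19.9
eef_pos: [518.7, -36.2, 33.6]
eef_rot: [3.141, 0.001, -0.514]
force: [-1.6, 2.0, -5.2]
width: 7.1
```

```bash
python3 -c "
from h import *
st()"
```

```text
t 19.9 pos [518.67 -36.16  33.55] yaw -29.45 fixt [ -4.49 -27.97] r 28.3 phi -99.1 F [-1.65  2.03 -5.24] T [0.3  0.42 0.17] Mstud 0.102 w 7.1 q6 2.015
```

Call:
move_arm:
  increments:
    - [[-0.0099,-0.0003,0.0006],[0,0,0.75]]
    - [[-0.0099,-0.0003,0.0006],[0,0,0.75]]
    - [[-0.0099,-0.0003,0.0006],[0,0,0.75]]

```text
time_s: 20.2
eef_pos: [514.9, -33.7, 33.3]
eef_rot: [3.141, 0.001, -0.671]
force: [-2.8, 2.3, -4.1]
width: 7.5
```

```bash
python3 -c "
from h import *
st()"
```

```text
t 20.2 pos [514.94 -33.66  33.27] yaw -38.45 fixt [ -8.87 -26.97] r 28.4 phi -108.2 F [-2.84  2.28 -4.09] T [0.29 0.5  0.14] Mstud 0.039 w 7.5 q6 2.177
```

Call:
move_arm:
  increments:
    - [[0,0,0],[0,0,0]]
    - [[0,0,0],[0,0,0]]
    - [[0,0,-0.14],[0,0,0]]
    - [[0,0,-0.16],[0,0,0]]
    - [[0,0,0],[0,0,-1]]
    - [[0,0,0],[0,0,-1]]
    - [[0,0,0],[0,0,-1]]
    - [[0,0,0],[0,0,-1]]
    - [[0,0,0],[0,0,-1]]
    - [[0,0,0],[0,0,-1]]
    - [[0,0,0],[0,0,-1]]
    - [[0,0,0],[0,0,-1]]
  gripper: 0.75

```text
time_s: 21.4
eef_pos: [516.0, -34.0, 79.0]
eef_rot: [3.141, -0.001, -0.107]
force: [-0.2, 0.6, -0.4]
width: 21.2
```

Call:
move_arm:
  increments:
    - [[0,0,0],[0,0,-1]]
    - [[0,0,0],[0,0,-1]]
    - [[0,0,0],[0,0,-1]]
    - [[0,0,0],[0,0,-1]]
    - [[0,0,0],[0,0,-1]]
    - [[0,0,0],[0,0,-1]]
    - [[0,0,0],[0,0,-1]]
    - [[0,0,0],[0,0,-1]]
    - [[0,0,0],[0,0,-1]]
    - [[0,0,0],[0,0,-1]]
    - [[0,0,0],[0,0,-1]]
    - [[0,0,0],[0,0,-1]]

```text
time_s: 22.6
eef_pos: [516.0, -34.0, 79.0]
eef_rot: [3.141, -0.001, 0.731]
force: [-0.1, 0.3, 0.9]
width: 21.2
```

Call:
move_arm:
  increments:
    - [[0,0,0],[0,0,-1]]
    - [[0,0,0],[0,0,-1]]
    - [[0,0,0],[0,0,-1]]
    - [[0,0,0],[0,0,-1]]
    - [[0,0,0],[0,0,-1]]
    - [[0,0,0],[0,0,-1]]
    - [[0,0,0],[0,0,-1]]
    - [[0,0,0],[0,0,-1]]
    - [[0,0,0],[0,0,-1]]
    - [[0,0,0],[0,0,-1]]
    - [[0,0,0],[0,0,-1]]
    - [[0,0,0],[0,0,-1]]

```text
time_s: 23.8
eef_pos: [516.0, -34.0, 79.0]
eef_rot: [3.14, 0.0, 1.569]
force: [0.1, -1.1, -0.1]
width: 21.5
```

Call:
move_arm:
  increments:
    - [[0,0,0],[0,0,-1]]
    - [[0,0,0],[0,0,-1]]
    - [[0,0,0],[0,0,-1]]
    - [[0,0,0],[0,0,-1]]
    - [[0,0,0],[0,0,-1]]
    - [[0,0,0],[0,0,-1]]
    - [[0,0,0],[0,0,-1]]
    - [[0,0,0],[0,0,-1]]
    - [[0,0,0],[0,0,-1]]
    - [[0,0,0],[0,0,-1]]
    - [[0,0,0],[0,0,-1]]
    - [[0,0,0],[0,0,-1]]

```text
time_s: 25.0
eef_pos: [516.0, -34.0, 79.0]
eef_rot: [3.141, 0.001, 2.407]
force: [-1.2, -0.8, -0.3]
width: 21.7
```

Call:
move_arm:
  increments:
    - [[0,0,0],[0,0,-1]]
    - [[0,0,0.1],[0,0,0]]
    - [[0,0,0.1],[0,0,0]]
    - [[0,0,0.09],[0,0,0]]
    - [[0,0,0],[0,0,0]]

```text
time_s: 25.5
eef_pos: [513.8, -33.7, 31.9]
eef_rot: [-3.139, -0.003, 2.472]
force: [-0.4, 0.3, 0.2]
width: 21.3
```

```bash
python3 -c "
from h import *
st()"
```

```text
t 25.5 pos [513.8  -33.67  31.9 ] yaw 141.61 fixt [ -9.93 -27.38] r 29.1 phi -109.9 F [-0.36  0.34  0.24] T [-0.01  0.01 -0.05] Mstud -0.063 w 21.3 q6 -0.966
```

Call:
move_arm:
  increments:
    - [[0,0,0],[0,0,0]]
    - [[0,0,0],[0,0,0]]
    - [[0,0,0],[0,0,0]]
  gripper: 1
  force: 30

```text
time_s: 25.8
eef_pos: [515.0, -33.6, 34.6]
eef_rot: [-3.141, -0.001, 2.472]
force: [-1.7, 1.4, -6.1]
width: 7.2
```

```bash
python3 -c "
from h import *
st()"
```

```text
t 25.8 pos [515.02 -33.62  34.63] yaw 141.65 fixt [ -8.8 -26.9] r 28.3 phi -108.1 F [-1.73  1.38 -6.12] T [0.19 0.45 0.09] Mstud 0.025 w 7.2 q6 -0.967
```

Call:
move_arm:
  increments:
    - [[0.0101,0.0003,0.0006],[0,0,0.75]]
    - [[0.0101,0.0003,0.0006],[0,0,0.75]]
    - [[0.0101,0.0003,0.0006],[0,0,0.75]]

```text
time_s: 26.1
eef_pos: [511.7, -30.6, 34.5]
eef_rot: [-3.141, -0.001, 2.313]
force: [-2.3, 0.1, -4.4]
width: 7.1
```

```bash
python3 -c "
from h import *
st()"
```

```text
t 26.1 pos [511.73 -30.6   34.45] yaw 132.54 fixt [-12.95 -25.24] r 28.4 phi -117.2 F [-2.29  0.09 -4.43] T [0.03 0.41 0.22] Mstud 0.175 w 7.1 q6 -0.802
```

Call:
move_arm:
  increments:
    - [[0.0101,0.0003,0.0006],[0,0,0.75]]
    - [[0.0101,0.0003,0.0006],[0,0,0.75]]

```text
time_s: 26.3
eef_pos: [509.9, -28.4, 34.4]
eef_rot: [-3.141, -0.0, 2.209]
force: [-2.5, -0.6, -4.0]
width: 7.2
```

```bash
python3 -c "
from h import *
st()"
```

```text
t 26.3 pos [509.87 -28.4   34.45] yaw 126.54 fixt [-15.47 -23.85] r 28.4 phi -123.0 F [-2.53 -0.6  -3.95] T [-0.13  0.51  0.32] Mstud 0.294 w 7.2 q6 -0.693
```

Call:
move_arm:
  increments:
    - [[0.0067,0.0002,0.0004],[0,0,0.5]]

```text
time_s: 26.4
eef_pos: [509.3, -27.6, 34.4]
eef_rot: [-3.141, 0.0, 2.174]
force: [-2.1, -1.1, -2.7]
width: 7.5
```

```bash
python3 -c "
from h import *
st()"
```

```text
t 26.4 pos [509.29 -27.6   34.45] yaw 124.55 fixt [-16.29 -23.3 ] r 28.4 phi -125.0 F [-2.05 -1.08 -2.72] T [-0.19  0.52  0.35] Mstud 0.341 w 7.5 q6 -0.657
```

Call:
move_arm:
  increments:
    - [[0.0067,0.0002,0.0004],[0,0,0.5]]

```text
time_s: 26.5
eef_pos: [508.8, -26.8, 34.4]
eef_rot: [-3.141, 0.0, 2.139]
force: [-3.1, -1.0, -3.3]
width: 7.0
```

```bash
python3 -c "
from h import *
st()"
```

```text
t 26.5 pos [508.76 -26.83  34.43] yaw 122.58 fixt [-17.06 -22.77] r 28.5 phi -126.8 F [-3.05 -1.04 -3.35] T [-0.25  0.58  0.31] Mstud 0.286 w 7.0 q6 -0.621
```

Call:
move_arm:
  increments:
    - [[0.0067,0.0002,0.0004],[0,0,0.5]]

```text
time_s: 26.6
eef_pos: [508.3, -26.0, 34.4]
eef_rot: [-3.141, 0.0, 2.105]
force: [-3.3, -1.2, -3.1]
width: 7.5
```

```bash
python3 -c "
from h import *
st()"
```

```text
t 26.6 pos [508.25 -26.01  34.43] yaw 120.59 fixt [-17.83 -22.19] r 28.5 phi -128.8 F [-3.26 -1.21 -3.11] T [-0.27  0.6   0.38] Mstud 0.366 w 7.5 q6 -0.585
```

Call:
move_arm:
  increments:
    - [[0.0067,0.0002,0.0003],[0,0,0.5]]

```text
time_s: 26.7
eef_pos: [507.8, -25.2, 34.4]
eef_rot: [-3.141, 0.0, 2.07]
force: [-3.2, -1.7, -2.6]
width: 7.0
```

```bash
python3 -c "
from h import *
st()"
```

```text
t 26.7 pos [507.78 -25.18  34.42] yaw 118.59 fixt [-18.57 -21.58] r 28.5 phi -130.7 F [-3.16 -1.68 -2.56] T [-0.42  0.65  0.37] Mstud 0.366 w 7.0 q6 -0.548
```

Call:
move_arm:
  increments:
    - [[0,0,0],[0,0,0]]

```text
time_s: 26.8
eef_pos: [507.7, -25.1, 34.4]
eef_rot: [-3.141, 0.0, 2.071]
force: [-3.5, -1.5, -2.0]
width: 7.1
```

```bash
python3 -c "
from h import *
st()"
```

```text
t 26.8 pos [507.71 -25.1   34.41] yaw 118.64 fixt [-18.66 -21.53] r 28.5 phi -130.9 F [-3.47 -1.49 -1.98] T [-0.33  0.8   0.24] Mstud 0.232 w 7.1 q6 -0.549
```

Call:
move_arm:
  increments:
    - [[0.0067,0.0002,0.0003],[0,0,0.5]]

```text
time_s: 26.9
eef_pos: [507.4, -24.4, 34.4]
eef_rot: [-3.141, 0.0, 2.037]
force: [-3.5, -2.2, -1.7]
width: 6.8
```

```bash
python3 -c "
from h import *
st()"
```

```text
t 26.9 pos [507.38 -24.38  34.41] yaw 116.71 fixt [-19.23 -20.97] r 28.5 phi -132.5 F [-3.47 -2.21 -1.65] T [-0.47  0.84  0.42] Mstud 0.432 w 6.8 q6 -0.514
```

Call:
move_arm:
  increments:
    - [[0,0,0],[0,0,0]]
    - [[0,0,0],[0,0,0]]
    - [[0,0,0],[0,0,0]]
  gripper: 0.72

```text
time_s: 27.2
eef_pos: [508.3, -24.0, 34.8]
eef_rot: [3.14, 0.001, 2.037]
force: [0.8, 0.8, 0.0]
width: 24.0
```

```bash
python3 -c "
from h import *
st()"
```

```text
t 27.2 pos [508.29 -24.01  34.77] yaw 116.71 fixt [-18.51 -20.3 ] r 27.5 phi -132.3 F [0.79 0.8  0.02] T [-0.    0.04 -0.  ] Mstud -0.011 w 24.0 q6 -0.513
```

Released. Now a cleaner torque check by pushing the wing's flat with one finger, slowly.

Call:
move_arm:
  increments:
    - [[0.02,0,0],[0,0,0]]
    - [[0.02,0,0],[0,0,0]]
    - [[0.01,0,0],[0,0,0]]
    - [[0,0,0],[0,0,0]]

```text
time_s: 27.6
eef_pos: [504.3, -17.2, 34.3]
eef_rot: [3.141, 0.0, 2.036]
force: [-0.2, 0.3, 0.3]
width: 23.8
```

Call:
move_arm:
  increments:
    - [[0.006,0,0],[0,0,0]]
    - [[0,0,0],[0,0,0]]

```text
time_s: 27.8
eef_pos: [504.2, -17.0, 34.3]
eef_rot: [3.141, 0.001, 2.036]
force: [2.3, -4.9, -0.9]
width: 23.8
```

```bash
python3 -c "
from h import *
st()"
```

```text
t 27.8 pos [504.25 -17.04  34.32] yaw 116.64 fixt [-24.76 -15.23] r 29.1 phi -148.4 F [ 2.34 -4.93 -0.95] T [-0.82 -0.37  0.07] Mstud 0.225 w 23.8 q6 -0.498
```

Call:
move_arm:
  increments:
    - [[0.004,0,0],[0,0,0]]
    - [[0,0,0],[0,0,0]]

```text
time_s: 28.0
eef_pos: [504.2, -17.0, 34.3]
eef_rot: [3.141, 0.002, 2.035]
force: [3.6, -7.9, -1.3]
width: 23.8
```

```bash
python3 -c "
from h import *
st()"
```

```text
t 28.0 pos [504.21 -16.96  34.3 ] yaw 116.62 fixt [-24.82 -15.16] r 29.1 phi -148.6 F [ 3.61 -7.9  -1.35] T [-1.44 -0.66  0.1 ] Mstud 0.349 w 23.8 q6 -0.497
```

Call:
move_arm:
  increments:
    - [[0.004,0,0],[0,0,0]]
    - [[0,0,0],[0,0,0]]

```text
time_s: 28.2
eef_pos: [504.1, -16.8, 34.3]
eef_rot: [3.141, 0.003, 2.035]
force: [4.1, -9.3, -1.7]
width: 24.0
```

```bash
python3 -c "
from h import *
st()"
```

```text
t 28.2 pos [504.09 -16.76  34.32] yaw 116.6 fixt [-25.01 -15.02] r 29.2 phi -149.0 F [ 4.06 -9.35 -1.71] T [-1.71 -0.79  0.08] Mstud 0.373 w 24.0 q6 -0.496
```

Breakaway is ≈0.36 N m, which is snug. Backing off and leaving.

Call:
move_arm:
  increments:
    - [[-0.03,0,0],[0,0,0]]
    - [[-0.03,0,0],[0,0,0]]
    - [[0,0,0],[0,0,0]]
    - [[0,0,-0.15],[0,0,0]]
    - [[0,0,-0.2],[0,0,0]]
    - [[0,0,-0.3],[0,0,0]]
    - [[0,0,-0.3],[0,0,0]]
    - [[-0.3,0,-0.1],[0,0,0]]
    - [[-0.3,0,0],[0,0,0]]
    - [[-0.3,0,0],[0,0,0]]
    - [[-0.3,0,0],[0,0,0]]
    - [[0,0,0],[0,0,0]]

```text
time_s: 29.4
eef_pos: [589.2, -188.3, 189.2]
eef_rot: [-3.14, -0.001, 2.032]
force: [0.6, 0.1, 0.6]
width: 23.7
```

```bash
python3 -c "
from h import *
st()
ims=[]
for n,x,y in (('top',315,190),('side',325,215)):
    d=imaging.snapshot(n)
    im=d['frame'][y-40:y+40,x-40:x+40,::-1].astype(float)
    ims.append(cv2.resize(np.clip((im-15)*1.8,0,255).astype(np.uint8),(400,400),interpolation=cv2.INTER_CUBIC))
cv2.imwrite('pics/e1.png',cv2.hconcat(ims)); cv2.imwrite('pics/e2.png',imaging.snapshot('top')['frame'][:,:,::-1])"
```

```text
t 29.4 pos [ 589.2  -188.28  189.21] yaw 116.45 fixt [ 115.47 -145.13] r 185.5 phi -51.5 F [0.64 0.07 0.6 ] T [ 0.05  0.01 -0.02] Mstud 0.098 w 23.7 q6 -0.771
```

View pics/e1.png

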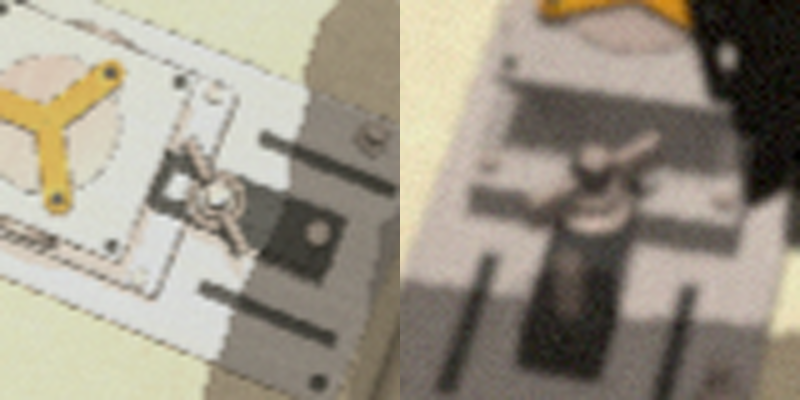

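View pics/e2.png

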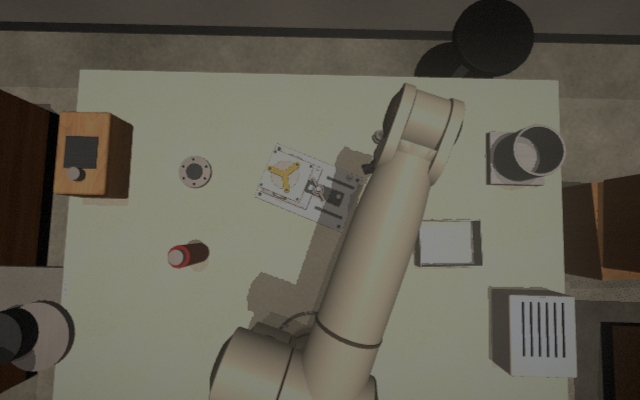

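Top view: stud (215,198) to knob (318,232) is about 69 mm, so the strap is home. The spare bolt, feedthrough, can, flange and tub are where they were. The arm touches nothing.

```bash
python3 -c "
from h import *
st(); print(job.sign_off())"
```

```text
t 29.55 pos [ 587.87 -184.06  191.35] yaw 116.63 fixt [ 112.72 -141.67] r 181.0 phi -51.5 F [0.38 0.16 0.86] T [-0.01 -0.02  0.01] Mstud 0.087 w 24.1 q6 -0.768
the job is handed in; nothing more can be done
None
```

The strap is home, the wing nut is snug, and I handed the job in at 29.6 s with the gripper clear of everything.

- **Strap:** I gripped its knob and pushed until the force jumped from about 5 N to about 18 N. The final picture puts the knob 69 mm from the stud; home is 70 mm.
- **Nut:** I turned it clockwise in three pinched arcs, about 203° in all. The torque read 0.37–0.43 N m during the last degrees of turning, and it is noisy by about 0.04 N m. A separate one-finger push on a wing only began to move the nut at about 0.37 N m, so it sits at about the 0.35 N m asked for.

Some readings disagreed or went unchecked:
- **First knob grasp:** it closed on nothing because the finger tips end about 30 mm above the reported TCP. I found this with a 24 N touch on the knob's top, then worked with that offset.
- **Torque slope:** torque rose faster per degree at the end than the task text says. By turning angle alone the nut would press with about 19 N or less, and by torque with about 25–30 N before fading. Both are within 12–40 N, but I could not measure that force directly.
- **Other objects:** the ones visible in the last top view had not moved. The arm hid the steel ring and the screwdriver there, but it never worked near either.

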